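Torque the hold-down bolt of the jewellery cabinet with a click driver

ROBOT

A 6-joint arm with a two-finger parallel gripper is mounted at the origin on the work surface. World frame = base frame: x ahead of the robot, y to its left, z up, the work surface at z = 0. Lengths are in m, angles in degrees, forces in N, time in s.
With the tool pointing down it reaches from about 0.4 to 0.825 m from the base axis. Payload 7 kg.
Tool frame: the origin (TCP) lies midway between the tips of the shut fingers; the grasp point (between the pads) lies 19 mm behind it; z points along the fingers, y is the line along which they close (so a half turn about z gives the same grasp; the last joint's range is limited). The gripper opens to 88 mm and grips with 3 to 60 N. Pads are 19 mm wide; open, the fingers measure 130 mm over their backs; the gripper's body (78 mm by 193 mm) begins 47 mm behind the grasp point.
Start: joints at [-53.451, 20.546, 0.682, 0, -70.136, -16.507], TCP at [0.231, -0.634, 0.227] pointing down, gripper open.
Joint ranges: [-176.03, 176.03], [-82.01, 121.73], [-58.28, 71.71], [-173.87, 95.51], [-174.79, -0.11], [-173.66, 173.66]. Speed limits (degrees/s): [136.94, 136.94, 172.46, 180, 180, 180].

INTERFACE

Orientations are given as [roll, pitch, yaw] about the fixed x, y, z axes, in that order (R = Rz(yaw) Ry(pitch) Rx(roll)).
In Python, from plant import telemetry, viewer, workorder gives the robot as it stands. The module is installed in compiled form; this text tells all that it offers.
- The arm moves only by the tool carry_out, never from a script. Its argument "rows" is a list of rows, each a list of 6 numbers: the shift along the tool's x, y, z in m, then the turn, a rotation vector about the tool's x, y, z in rad. In form: [[tx, ty, tz, ax, ay, az], ...]. A call has 1 to 8 rows; each row is the pose to reach, as a shift and turn from the pose commanded when the call began, along the tool's axes at that moment; what a row does not reach only later rows make up. A row lasts 1/8 s, in which the tool goes at most 62.5 mm and 10.7 degrees, less where a joint would pass 70% of its speed; a pose out of reach is approached as far as the arm can. A call with a gripper value outside its range is refused whole. "grip" is the gripper's target within -1 to 1 (fully open at 1, half-way at 0, shut at -1), set as the call begins (left out, the last holds). The fingers move at their own pace and stop on an object; the grip force is fixed at half the most. Time passes only in rows, so rows that repeat a pose let the fingers close. It gives the time, the measured TCP pose, the force, the opening and the grip force at its end, in the units of the state.
- telemetry.get_obs(): the state, without advancing time (a new reading comes with each control period).
- viewer.snapshot(name): name is "scene" or "top" or "wrist"; returns the picture (480x640x3 uint8, red, green, blue); there is no depth.
- viewer.camera_info(name): a dict with "intrinsics" (3x3 intrinsics, pixels), "extrinsics" (4x4, takes a point from camera to world coordinates); the wrist camera has in their place "tool_from_camera" (4x4, takes a point from camera to tool coordinates, whose origin is the TCP and whose axes are the flange's). Camera axes: x right, y down, z forward; pixel columns grow to the right and rows downward; lengths in m; the calibration is good to about 2 mm. A picture is of the moment at which its call begins: read the wrist's pose just before it. camera_info takes no time and is no camera call.
- workorder.close_job(): hands the job in; it is judged then, once.
The state is a dict: "clock": time; "joint_pos": joint angles; "qvel": joint speeds; "tau": joint torques, N m; "tool_pos": TCP position; "orientation": TCP orientation; "force": force on the tool from outside, world axes, zero at the start; "moment": the same for the moment, N m; "opening": finger opening in m; "gripper_force": force on a finger pad.
Only numpy, scipy, OpenCV 4.12 (cv2) and the standard library are available. Lean on these libraries where they do the work, as an engineer would, in place of code of your own. Each camera call takes 0.05 s, during which the arm holds its last target. There are 200 camera calls.

TASK

Tighten the square-headed bolt that holds the jewellery cabinet's steel foot to the dresser: take the T-handle torque driver from its wooden stand, seat it fully over the bolt head without leaning hard on it, and turn it clockwise until it breaks over with a click, then stop at once. Lift the driver off and stand it back in its hole, fully down, leaving everything else on the dresser undisturbed.

Things in the scene. Friction and masses are not known exactly. Their poses are not given: they have to be found in the camera images.
- driver: preset click driver, 114 mm tall, 240 g, standing socket down in its stand. Steel socket block 25 x 25 x 16 mm, square hole in its underside 17.4 mm across flats, 11 mm deep, bevelled mouth; 14 mm shaft; aluminium barrel 28 mm across, z = 38 to 79 mm; black crossbar on top (grip). Origin at the centre of the socket's mouth, z up the shaft, x and y square to the hole's flats
- grip (a point): centre of the crossbar, 103 mm above the mouth; bar 90 (x) x 18 (y) x 22 mm. Bar and socket turn as one until the clockwise torque reaches the preset 0.6 N m: then the bar gives 0.14 rad against the socket, the torque falling to about a quarter (the click), and meets a solid stop; turning on from there overtightens the bolt. Turned back or let go, the bar springs in line again
- socket (a point): centre of the socket's mouth, same point and axes as driver. The x axes of bar and socket are parallel except while the driver is broken over
- bolt: square steel bolt head, 16 mm across flats, 12 mm high, top edge stepped in 1.3 mm; origin centred on its underside, 10 mm above the dresser, z up, x and y square to the flats. Tightens clockwise against 0.05 to 0.6 N m, growing. It still lacks 10 to 65 degrees, unseen, different each time. The socket has about 5 degrees of play on it; seated, its mouth is 1 mm above this origin
- pad (a joint): how far the bolt has squeezed the rubber pad under its washer (31 mm across), in m, growing as it tightens. All its travel is under 0.4 mm, far less than the measuring noise, so it cannot be used for steering
- stand_hole (a point): centre of the mouth of the hole in the driver's stand, at its top, z up. The stand is a fixed wooden block 80 x 80 x 45 mm; the hole is round, 39 mm wide (bevelled to 45 mm at the mouth) and 35 mm deep, its floor 10 mm above the dresser. Four small steel bits stick up to 18 mm out of the block's corners
- cabinet: mirrored jewellery cabinet, fixed: 130 (x) x 200 (y) mm, 268 mm high, origin under its middle. Front towards -x, mirrored door ajar, hinged at the +y edge, reaching up to 150 mm out. Its foot, a slotted flat steel bar 36 mm wide, 6 mm thick, lies on the dresser out to y = 280 mm; the bolt stands in the slot at y = 210 to 240 mm
- cologne: bystander on the tray: rectangular glass bottle 36 x 66 mm, 120 mm high with its black cap; origin under its middle. The tray is fixed, brushed aluminium, 180 x 240 mm, rim 14 mm
- atomizer: bystander on the tray: slim upright travel atomizer, 17 mm across, 88 mm high; origin under its middle
- ring_dish: bystander: white china ring dish, 72 mm across, 18 mm high; origin under its middle
- brush: bystander: wooden beard brush lying bristles down, 42 x 110 x 34 mm; origin under its middle
- watch_box: bystander: closed wooden watch box 100 x 100 x 63 mm; origin under its middle
- balm_tin: bystander: round aluminium balm tin 70 mm across, 29 mm high; origin under its middle

How it is judged:
By the outcome, as a careful person would: the job done as asked, in the order asked, and still so for the second after the job is handed in, with the robot touching nothing.
It also fails if it takes over 58 s, if anything falls off the work surface, if the arm or the gripper's body presses on something with over 40 N, if the wrist force passes 120 N, or if a joint passes its speed limit or range.

## Working session

There is one attempt and no reset: what is moved stays moved. The work goes in short steps, Python scripts to look and compute and a tool call to move; the robot and the scene stay as the last step left them, time stands still between calls to the robot, and variables do not carry over. Pictures are saved under pics/ and viewed, at most 10 in all, crops included, and the job is handed in when it is done.

Besides the shell and the picture viewer there is one more tool, called as a command line: name --pt "numbers of a row" for each row, then --argument value for the rest. carry_out: Moves the arm, as the interface text tells. Its arguments: {"type":"object","properties":{"rows":{"type":"array"},"grip":{"type":"number"}},"required":["rows"]}

```bash
mkdir -p pics; python3 - <<'E'
from plant import telemetry, viewer
import cv2,numpy as np
np.set_printoptions(precision=4,suppress=True)
print(telemetry.get_obs())
for n in("scene","top"):
    cv2.imwrite(f"pics/{n}0.png",viewer.snapshot(n)[:,:,::-1]); print(n,viewer.camera_info(n))
print(viewer.camera_info("wrist"))
E
```

```text
{'clock': 0.0, 'joint_pos': array([-53.4511,  20.5935,   0.6332,  -0.0201, -70.1352, -16.5061]), 'qvel': array([-0.0498, -0.039 , -0.1012, -0.1325, -0.0039,  0.0025]), 'tau': array([  0.0009, -58.2722,  29.3061,   6.997 ,   0.007 ,  -0.0002]), 'tool_pos': array([ 0.2311, -0.6337,  0.2256]), 'orientation': array([ 179.903 ,   -0.0091, -159.964 ]), 'force': array([ 0.2353, -0.5034, -0.2921]), 'moment': array([0.0207, 0.0088, 0.0757]), 'gripper_force': 0.0, 'opening': 0.08771089678441343}
scene {'intrinsics': array([[545.2228,   0.    , 323.4684],
       [  0.    , 545.2228, 242.7391],
       [  0.    ,   0.    ,   1.    ]]), 'extrinsics': array([[-0.7243,  0.3836, -0.5729,  1.2353],
       [ 0.6895,  0.4101, -0.597 ,  0.7261],
       [ 0.006 , -0.8274, -0.5616,  0.7546],
       [ 0.    ,  0.    ,  0.    ,  1.    ]])}
top {'intrinsics': array([[499.4651,   0.    , 314.6075],
       [  0.    , 499.4651, 244.7622],
       [  0.    ,   0.    ,   1.    ]]), 'extrinsics': array([[-0.0108, -0.9828,  0.1844,  0.3658],
       [-0.9998,  0.0077, -0.0174,  0.0104],
       [ 0.0157, -0.1845, -0.9827,  1.0679],
       [ 0.    ,  0.    ,  0.    ,  1.    ]])}
{'intrinsics': array([[425.7534,   0.    , 324.2178],
       [  0.    , 425.7534, 233.6438],
       [  0.    ,   0.    ,   1.    ]]), 'tool_from_camera': array([[ 0.0005, -0.9509, -0.3096,  0.0849],
       [ 1.    ,  0.0006, -0.0001,  0.    ],
       [ 0.0003, -0.3096,  0.9509, -0.1583],
       [ 0.    ,  0.    ,  0.    ,  1.    ]])}
```

View pics/top0.png

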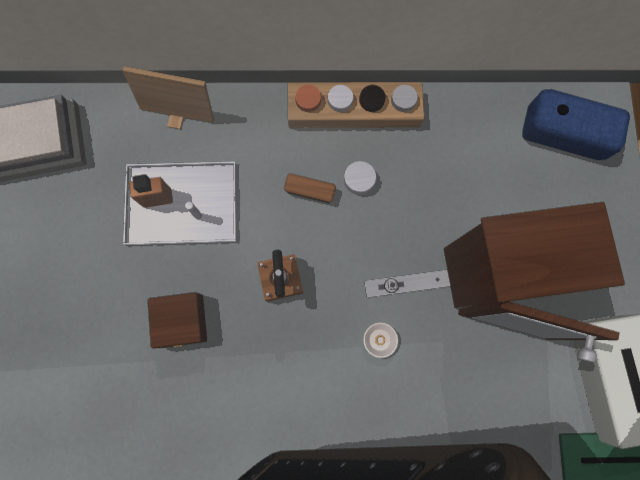

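View pics/scene0.png

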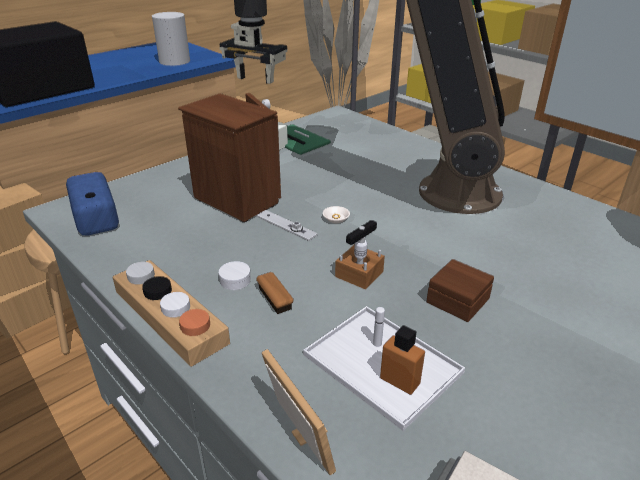

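Top view: the driver's crossbar is centred near (279,272) and runs almost along the columns. The bolt is near (392,285) on the foot bar, with the cabinet to its right. The scene view agrees.

```bash
cat > h.py <<'E'
from plant import telemetry, viewer
import cv2,numpy as np
from scipy.spatial.transform import Rotation as R
np.set_printoptions(precision=4,suppress=True)
def ray(cam,uv,z,T=None):
    c=viewer.camera_info(cam); E=c["extrinsics"] if T is None else T@c["tool_from_camera"]
    d=E[:3,:3]@np.linalg.solve(c["intrinsics"],[*uv,1]); return E[:3,3]+d*(z-E[2,3])/d[2]
def tool(o=None):
    o=o or telemetry.get_obs(); T=np.eye(4); T[:3,:3]=R.from_euler("xyz",o["orientation"],degrees=True).as_matrix(); T[:3,3]=o["tool_pos"]; return T
def delta(p,rpy,T=None):
    T=tool() if T is None else T; r=R.from_euler("xyz",rpy,degrees=True)
    return T[:3,:3].T@(np.array(p)-T[:3,3]), R.from_matrix(T[:3,:3].T@r.as_matrix()).as_rotvec()
E
python3 - <<'E'
from h import *
for n,uv,z in [("bar",(279,272),.124),("barend",(277.5,250),.124),("barend2",(281,296),.124),("bolt",(392,285),.022),("footend",(366,289),.006),("cabcorner",(485,218),.268),("cab2",(606,204),.268),("cab3",(622,283),.268),("cab4",(498,302),.268),("knob",(617,336),.25),("dish",(380,340),.018)]:
    print(n,ray("top",uv,z))
im=cv2.imread("pics/top0.png")
a=cv2.resize(im[235:310,250:310],None,fx=6.5,fy=6.5,interpolation=2);b=cv2.resize(im[250:325,350:410],None,fx=6.5,fy=6.5,interpolation=2)
cv2.imwrite("pics/crop0.png",np.hstack([a,b]))
print(delta([.231,-.634,.4],[180,0,-160]))
E
```

```text
bar [0.4908 0.062  0.124 ]
barend [0.5333 0.0649 0.124 ]
barend2 [0.4452 0.0581 0.124 ]
bolt [ 0.4747 -0.1701  0.022 ]
footend [ 0.4683 -0.1169  0.006 ]
cabcorner [ 0.5588 -0.2863  0.268 ]
cab2 [ 0.5814 -0.4914  0.268 ]
cab3 [ 0.4489 -0.5018  0.268 ]
cab4 [ 0.4202 -0.297   0.268 ]
knob [ 0.3645 -0.4943  0.25  ]
dish [ 0.3613 -0.1414  0.018 ]
(array([ 0.0003,  0.    , -0.1743]), array([ 0.0015, -0.0001,  0.0006]))
```

View pics/crop0.png

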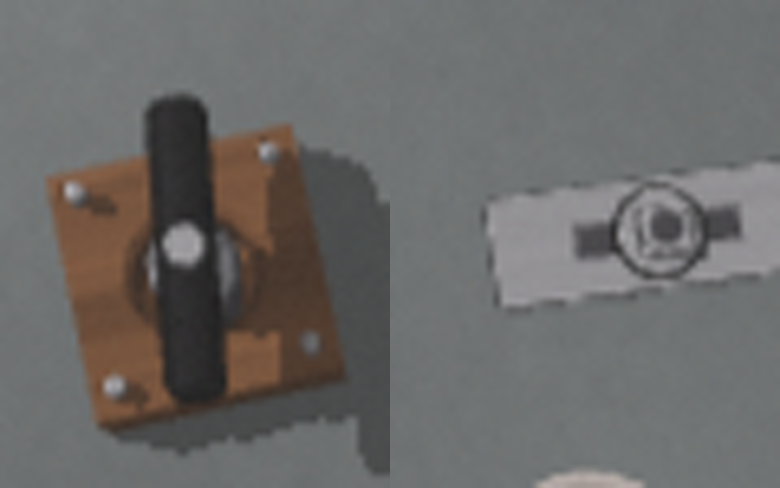

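The foot, bolt, stand and driver are all where the given sizes say they should be. I'll rise over the cabinet and hover above the bolt for a wrist view.

carry_out --pt "0 0 -0.06 0 0 0" --pt "0 0 -0.12 0 0 0" --pt "0 0 -0.17 0 0 0" --pt "-0.041 0.037 -0.17 0 0 0.06" --pt "-0.084 0.077 -0.17 0 0 0.12" --pt "-0.127 0.116 -0.17 0 0 0.18" --pt "-0.17 0.155 -0.17 0 0 0.24" --pt "-0.213 0.194 -0.17 0 0 0.28" --grip 1

```text
clock: 1.1
tool_pos: [0.3653, -0.377, 0.3963]
orientation: [180.0, -0.0, -176.1]
force: [0.6, 0.1, 0.2]
opening: 0.0878
gripper_force: 0.0
```

carry_out --pt "-0.031 0.05 0 0 0 0" --pt "-0.062 0.1 0 0 0 0" --pt "-0.093 0.15 0 0 0 0" --pt "-0.124 0.199 0 0 0 0" --pt "-0.124 0.199 0.06 0 0 0" --pt "-0.124 0.199 0.12 0 0 0" --pt "-0.124 0.199 0.18 0 0 0" --pt "-0.124 0.199 0.235 0 0 0"

```text
clock: 2.1
tool_pos: [0.4741, -0.1715, 0.1596]
orientation: [180.0, -0.0, -176.0]
force: [1.0, 0.1, 0.1]
opening: 0.0875
gripper_force: 0.0
```

```bash
python3 - <<'E'
from h import *
o=telemetry.get_obs(); im=viewer.snapshot("wrist"); T=tool(o); np.save("Tb.npy",T); print(o["tool_pos"],o["orientation"],o["joint_pos"])
cv2.imwrite("pics/w1full.png",im[:,:,::-1])
cv2.imwrite("pics/w1.png",cv2.resize(im[134:334,190:460,::-1],None,fx=2.9,fy=2.9,interpolation=2))
E
```

```text
[ 0.4741 -0.1715  0.1596] [ 179.9882   -0.0215 -175.9889] [  2.4641   7.7166 -25.9978  -0.0134 -56.3074 -88.4456]
```

View pics/w1.png

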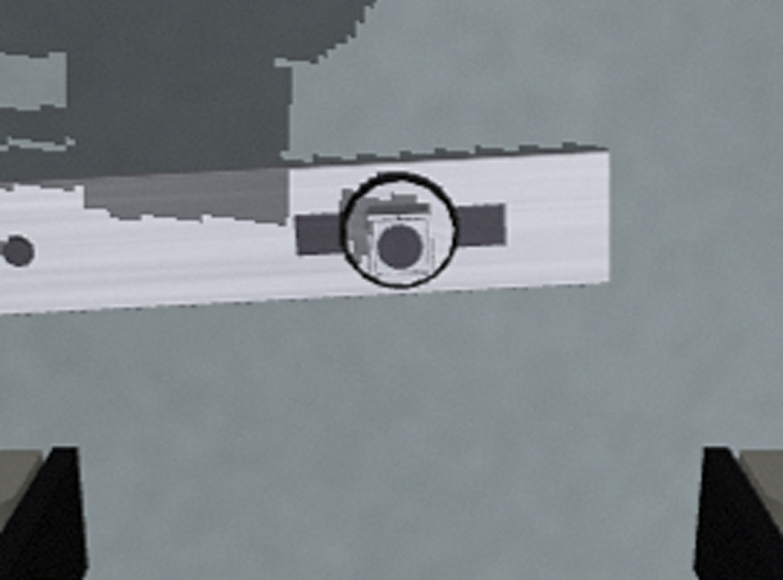

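The bolt head is at crop (400,247), which is full-frame (328,219). Its square is nearly aligned with the image axes. I'll zoom in for the bolt angle.

```bash
python3 - <<'E'
from h import *
im=cv2.imread("pics/w1full.png")[188:242,296:366]
cv2.imwrite("pics/w1z.png",cv2.resize(im,None,fx=11,fy=11,interpolation=cv2.INTER_CUBIC))
E
```

```text
(no output)
```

View pics/w1z.png

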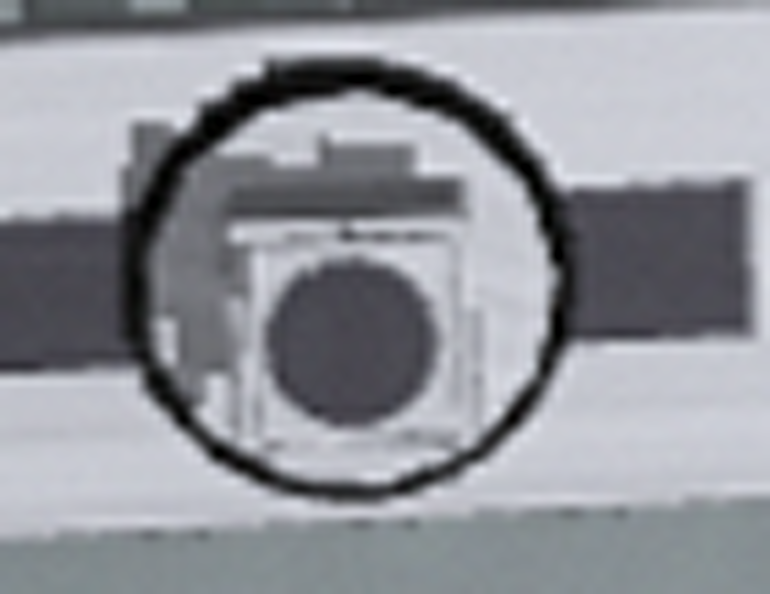

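Zoomed: the round mark on the head is centred at (352,342), the top square has its corners near (250,244), (460,235), (462,440) and (260,446), and the washer ring is centred at (356,280). The tilt is about 1–2°.

```bash
python3 - <<'E'
from h import *
T=np.load("Tb.npy"); f=lambda x,y,z: ray("wrist",(296+(x+.5)/11-.5,188+(y+.5)/11-.5),z,T)
print("c",f(352,342,.022),"washer",f(356,280,.008))
c=np.array([f(*p,.022) for p in [(250,244),(460,235),(462,440),(260,446)]]); print(c.mean(0))
for i in range(4):
    d=c[(i+1)%4]-c[i]; print(np.linalg.norm(d), np.degrees(np.arctan2(d[1],d[0])))
a=f(0,215,.006);b=f(745,182,.006);d=b-a;print("slot top",np.degrees(np.arctan2(d[1],d[0])))
E
```

```text
c [ 0.4739 -0.1692  0.022 ] washer [ 0.4735 -0.1689  0.008 ]
[ 0.4739 -0.1688  0.022 ]
0.013708379558444086 96.57051027387881
0.013992958547785263 5.129898363379919
0.013365373861518773 -84.18268558689711
0.013812845002251974 -173.4611525420533
slot top 96.64842692234092
```

carry_out --pt "-0.005 0.03 -0.04 0 0 0" --pt "-0.013 0.088 -0.04 0 0 0" --pt "-0.021 0.145 -0.04 0 0 0" --pt "-0.029 0.2 -0.04 0 0 0" --pt "-0.033 0.232 -0.04 0 0 0" --pt "-0.033 0.232 -0.04 0 0 0"

```text
clock: 2.9
tool_pos: [0.4918, 0.0641, 0.2026]
orientation: [180.0, 0.0, -175.8]
force: [0.9, -1.3, -0.3]
opening: 0.0876
gripper_force: 0.0
```

```bash
python3 - <<'E'
from h import *
o=telemetry.get_obs(); im=viewer.snapshot("wrist"); T=tool(o); np.save("Td.npy",T); print(o["tool_pos"],o["orientation"],o["joint_pos"])
cv2.imwrite("pics/w2full.png",im[:,:,::-1])
cv2.imwrite("pics/w2.png",im[60:420,120:540,::-1].repeat(1,0))
E
```

```text
[0.4918 0.0641 0.2026] [ 179.9924    0.0333 -175.824 ] [  30.1804    4.5662  -23.4634    0.0089  -61.9371 -116.0086]
```

View pics/w2.png

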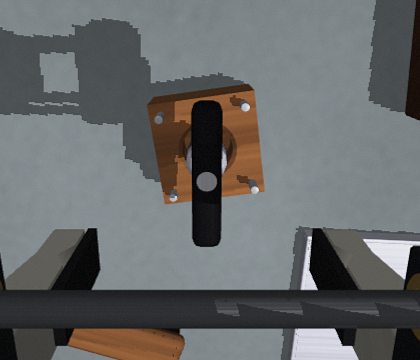

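The crossbar lies upright in the picture, x 192–221 and y 100–247 in the crop, with its centre disc at (206.5,181.5). The stand's top corners are at (150,103), (253,88), (264,190) and (165,204).

```bash
python3 - <<'E'
from h import *
T=np.load("Td.npy"); im=cv2.imread("pics/w2full.png"); f=lambda x,y,z: ray("wrist",(x,y),z,T)
print("disc",f(326.5,241.5,.124))
m=np.uint8(im[150:312,290:362].max(2)<40)*255
n,l,s,c=cv2.connectedComponentsWithStats(m); k=1+s[1:,4].argmax()
r=cv2.minAreaRect(np.argwhere(l==k)[:,::-1].astype(np.float32)); print(r,s[k])
cx,cy=r[0][0]+290,r[0][1]+150; print("bar mid",f(cx,cy,.124))
for y in (180,220,280):
    x=np.where((l==k)[y-150])[0]+290; print(y,x.min(),x.max(),f((x.min()+x.max())/2,y,.124))
C=np.array([f(x+120,y+60,.045) for x,y in [(150,103),(253,88),(264,190),(165,204)]]);print(C,C.mean(0),[np.linalg.norm(C[i]-C[i-1]) for i in range(4)])
E
```

```text
disc [0.4889 0.0651 0.124 ]
((36.0, 83.5), (32.0, 145.0), 0.0) [  20   11   33  146 3847]
bar mid [0.484  0.0644 0.124 ]
180 312 341 [0.4524 0.0623 0.124 ]
220 312 340 [0.4758 0.0638 0.124 ]
280 313 340 [0.5136 0.0669 0.124 ]
[[0.4579 0.0212 0.045 ]
 [0.4414 0.0961 0.045 ]
 [0.52   0.1134 0.045 ]
 [0.5376 0.0359 0.045 ]] [0.4892 0.0666 0.045 ] [np.float64(0.08100280268504043), np.float64(0.07664990300662337), np.float64(0.08040315128294355), np.float64(0.07947821650864957)]
```

carry_out --pt "0.003 0.001 0.04 0 0 0" --pt "0.003 0.001 0.08 0 0 0" --pt "0.003 0.001 0.1 0 0 0" --pt "0.003 0.001 0.108 0 0 0" --pt "0.003 0.001 0.108 0 0 0"

```text
clock: 3.58
tool_pos: [0.4886, 0.0624, 0.0939]
orientation: [-180.0, -0.0, -176.0]
force: [-0.6, 0.3, -0.3]
opening: 0.0873
gripper_force: 0.0
```

carry_out --pt "0 0 0 0 0 0" --pt "0 0 0 0 0 0" --pt "0 0 0 0 0 0" --pt "0 0 0 0 0 0" --pt "0 0 0 0 0 0" --pt "0 0 0 0 0 0" --grip -1

```text
clock: 4.32
tool_pos: [0.4884, 0.0628, 0.0935]
orientation: [-180.0, -0.0, -176.0]
force: [0.2, -0.3, -0.2]
opening: 0.0333
gripper_force: 0.0
```

carry_out --pt "0 0 0 0 0 0" --pt "0 0 0 0 0 0" --pt "0 0 0 0 0 0" --pt "0 0 0 0 0 0" --grip -1

```text
clock: 4.82
tool_pos: [0.4886, 0.063, 0.0935]
orientation: [180.0, 0.0, -176.0]
force: [0.3, 0.8, -1.3]
opening: 0.0181
gripper_force: 30.0
```

carry_out --pt "0 0 -0.015 0 0 0" --pt "0 0 -0.05 0 0 0" --pt "0 0 -0.085 0 0 0" --pt "0.005 -0.04 -0.085 0 0 -0.03" --pt "0.012 -0.095 -0.085 0 0 -0.03" --pt "0.02 -0.15 -0.085 0 0 -0.03" --pt "0.027 -0.2 -0.085 0 0 -0.03" --pt "0.03 -0.23 -0.085 0 0 -0.03"

```text
clock: 5.82
tool_pos: [0.4733, -0.1709, 0.1794]
orientation: [-180.0, -0.0, -174.4]
force: [0.0, 1.0, -2.7]
opening: 0.0177
gripper_force: 30.0
```

carry_out --pt "0 0 0 0 0 0" --pt "0 0 0.025 0 0 0" --pt "0 0 0.04 0 0 0" --pt "0 0 0.055 0 0 0" --pt "0 0 0.055 0 0 0"

```text
clock: 6.45
tool_pos: [0.4737, -0.1684, 0.1225]
orientation: [180.0, -0.1, -174.3]
force: [-0.6, 0.8, -1.6]
opening: 0.0178
gripper_force: 30.0
```

```bash
python3 - <<'E'
from h import *
o=telemetry.get_obs(); im=viewer.snapshot("wrist"); s=viewer.snapshot("scene");print(o)
cv2.imwrite("pics/w3full.png",im[:,:,::-1]); cv2.imwrite("pics/s3.png",s[:,:,::-1])
a=cv2.resize(im[130:330,220:440,::-1],None,fx=2.2,fy=2.2); b=cv2.resize(s[175:255,250:340,::-1],None,fx=3.5,fy=5.5)[:440]
cv2.imwrite("pics/c3.png",np.hstack([a,b]))
E
```

```text
{'clock': 6.45, 'joint_pos': array([  2.8542,  10.01  , -28.8128,  -0.0086, -51.3252, -87.1037]), 'qvel': array([-0.2191, -0.9851,  1.5345,  0.5891, -1.0543, -0.0072]), 'tau': array([  0.0105, -39.1616,  24.696 ,   6.0409,   0.2364,  -0.0029]), 'tool_pos': array([ 0.4737, -0.1684,  0.1225]), 'orientation': array([ 179.9858,   -0.1475, -174.2548]), 'force': array([-0.65  ,  0.7985, -1.5976]), 'moment': array([-0.0725,  0.0114, -0.0289]), 'gripper_force': 29.998598098754883, 'opening': 0.01780211466418407}
```

View pics/c3.png

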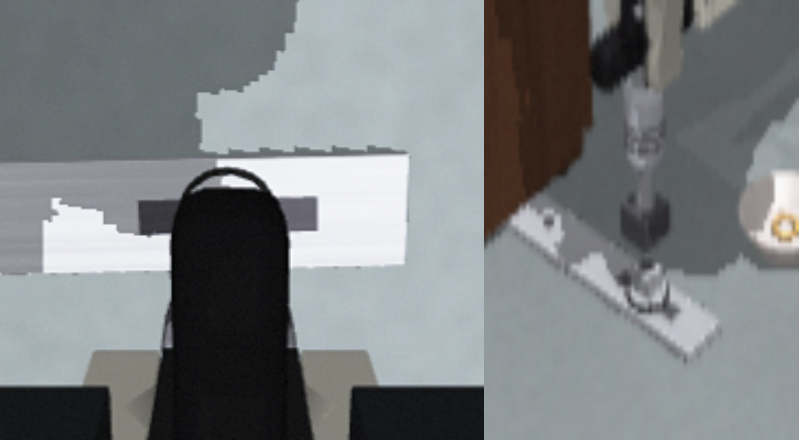

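The socket hangs plumb above the bolt and the washer arc is centred under the bar. I'll go down gently.

carry_out --pt "0 0 0.008 0 0 0" --pt "0 0 0.014 0 0 0" --pt "0 0 0.017 0 0 0" --pt "0 0 0.019 0 0 0" --pt "0 0 0.021 0 0 0" --pt "0 0 0.021 0 0 0"

```text
clock: 7.3
tool_pos: [0.4751, -0.1689, 0.1034]
orientation: [-180.0, 0.1, -174.3]
force: [-2.0, 1.3, 4.9]
opening: 0.0179
gripper_force: 30.0
```

carry_out --pt "0.0008 0.0004 0 0 0 0" --pt "0.0008 0.0004 0.001 0 0 0" --pt "0.0008 0.0004 0.002 0 0 0" --pt "0.0008 0.0004 0.002 0 0 0"

```text
clock: 7.8
tool_pos: [0.4733, -0.1683, 0.1001]
orientation: [180.0, -0.0, -174.3]
force: [0.6, 0.3, -3.4]
opening: 0.0175
gripper_force: 30.0
```

```bash
python3 -c "
from h import *
o=telemetry.get_obs();print(o['tool_pos'],o['force'],o['moment'],o['orientation'])"
```

```text
[ 0.4733 -0.1683  0.1001] [ 0.5659  0.341  -3.3602] [-0.015   0.0553 -0.001 ] [ 179.9851   -0.0475 -174.2921]
```

carry_out --pt "0 0 0.002 0 0 0" --pt "0 0 0.0035 0 0 0" --pt "0 0 0.005 0 0 0" --pt "0 0 0.006 0 0 0" --pt "0 0 0.006 0 0 0"

```text
clock: 8.43
tool_pos: [0.4738, -0.1684, 0.0946]
orientation: [-180.0, 0.0, -174.3]
force: [0.7, -0.5, -2.5]
opening: 0.0179
gripper_force: 30.0
```

carry_out --pt "0 0 0.0005 0 0 0" --pt "0 0 0.001 0 0 0" --pt "0 0 0.001 0 0 0"

```text
clock: 8.8
tool_pos: [0.4742, -0.1685, 0.0944]
orientation: [-180.0, 0.1, -174.3]
force: [-1.6, -0.0, 6.7]
opening: 0.0182
gripper_force: 30.0
```

Contact at the expected height, so the driver is seated. I'll ease off slightly and start turning clockwise.

carry_out --pt "0 0 -0.0004 0 0 0.02" --pt "0 0 -0.0004 0 0 0.04" --pt "0 0 -0.0004 0 0 0.06" --pt "0 0 -0.0004 0 0 0.08" --pt "0 0 -0.0004 0 0 0.1" --pt "0 0 -0.0004 0 0 0.12"

```text
clock: 9.55
tool_pos: [0.4739, -0.1685, 0.0945]
orientation: [-180.0, 0.0, 178.8]
force: [-2.0, -0.1, 6.8]
opening: 0.018
gripper_force: 30.0
```

```bash
cat > s.py <<'E'
from h import *
o=telemetry.get_obs();print(o['clock'],o['tool_pos'],o['force'],o['moment'],o['orientation'],o['tau'][5],o['joint_pos'][5])
E
python3 s.py
```

```text
9.55 [ 0.4739 -0.1685  0.0945] [-1.9586 -0.1093  6.7621] [0.1429 0.859  0.2225] [-179.9809    0.0243  178.7996] 0.07925111101940274 -94.07653831318189
```

carry_out --pt "0 0 -0.0003 0 0 0.02" --pt "0 0 -0.0003 0 0 0.04" --pt "0 0 -0.0003 0 0 0.06" --pt "0 0 -0.0003 0 0 0.08"

```text
clock: 10.05
tool_pos: [0.4738, -0.1685, 0.0944]
orientation: [-180.0, 0.0, 174.2]
force: [-0.9, 0.2, 5.3]
opening: 0.0178
gripper_force: 30.0
```

```bash
python3 s.py
```

```text
10.05 [ 0.4738 -0.1685  0.0944] [-0.9299  0.2256  5.2973] [0.0715 0.7183 0.2413] [-179.9902    0.0129  174.2031] 0.04475379595533013 -98.66659319365006
```

carry_out --pt "0 0 0 0 0 0.02" --pt "0 0 0 0 0 0.04" --pt "0 0 0 0 0 0.06" --pt "0 0 0 0 0 0.08"

```text
clock: 10.55
tool_pos: [0.4739, -0.1684, 0.0945]
orientation: [-180.0, 0.0, 169.6]
force: [-1.4, -1.0, 4.9]
opening: 0.0179
gripper_force: 30.0
```

```bash
python3 s.py
```

```text
10.55 [ 0.4739 -0.1684  0.0945] [-1.4123 -0.961   4.9011] [0.1644 0.6489 0.2794] [-179.995     0.0185  169.6198] 0.007354094996117055 -103.24869306653983
```

carry_out --pt "0 0 0 0 0 0.02" --pt "0 0 0 0 0 0.04" --pt "0 0 0 0 0 0.06" --pt "0 0 0 0 0 0.08" --pt "0 0 0 0 0 0.1"

```text
clock: 11.18
tool_pos: [0.4739, -0.1684, 0.0945]
orientation: [-180.0, 0.0, 163.9]
force: [-2.0, -0.7, 4.9]
opening: 0.0178
gripper_force: 30.0
```

```bash
python3 s.py
```

```text
11.175 [ 0.4739 -0.1684  0.0945] [-1.9687 -0.6587  4.8595] [0.1722 0.587  0.3577] [-179.9995    0.0216  163.8988] -0.039130415534600616 -108.97458179923257
```

carry_out --pt "0 0 0 0 0 0.02" --pt "0 0 0 0 0 0.04" --pt "0 0 0 0 0 0.06" --pt "0 0 0 0 0 0.08"

```text
clock: 11.68
tool_pos: [0.474, -0.1684, 0.0945]
orientation: [180.0, 0.0, 159.3]
force: [-1.6, 0.4, 4.3]
opening: 0.0177
gripper_force: 30.1
```

```bash
python3 s.py
```

```text
11.675 [ 0.474  -0.1684  0.0945] [-1.6037  0.4041  4.3273] [0.239  0.5595 0.268 ] [179.9974   0.0265 159.3177] -0.0756662548519671 -113.55532430420885
```

carry_out --pt "0 0 0 0 0 0.015" --pt "0 0 0 0 0 0.03"

```text
clock: 11.92
tool_pos: [0.474, -0.1684, 0.0945]
orientation: [180.0, 0.0, 157.6]
force: [-1.3, 1.7, 5.1]
opening: 0.0181
gripper_force: 30.1
```

```bash
python3 s.py
```

```text
11.925 [ 0.474  -0.1684  0.0945] [-1.2753  1.6536  5.0573] [0.276  0.588  0.3731] [179.9955   0.0277 157.6084] -0.15501145273447037 -115.2646638874081
```

carry_out --pt "0 0 0 0 0 0.02" --pt "0 0 0 0 0 0.04" --pt "0 0 0 0 0 0.06"

```text
clock: 12.3
tool_pos: [0.474, -0.1683, 0.0945]
orientation: [180.0, 0.0, 154.2]
force: [-1.5, 0.6, 5.0]
opening: 0.0176
gripper_force: 30.1
```

```bash
python3 s.py
```

```text
12.3 [ 0.474  -0.1683  0.0945] [-1.527   0.6018  4.9582] [0.2484 0.5488 0.4076] [179.9891   0.0335 154.1641] -0.11604157509282231 -118.7086937938837
```

carry_out --pt "0 0 0 0 0 0.02" --pt "0 0 0 0 0 0.04" --pt "0 0 0 0 0 0.06" --pt "0 0 0 0 0 0.08"

```text
clock: 12.8
tool_pos: [0.474, -0.1683, 0.0944]
orientation: [180.0, 0.0, 149.6]
force: [-1.6, 0.1, 5.5]
opening: 0.018
gripper_force: 30.1
```

```bash
python3 s.py
```

```text
12.8 [ 0.474  -0.1683  0.0944] [-1.5889  0.127   5.4942] [0.3789 0.4664 0.4231] [179.9862   0.032  149.5809] -0.154817090369761 -123.29502898121788
```

carry_out --pt "0 0 0 0 0 0.02" --pt "0 0 0 0 0 0.04" --pt "0 0 0 0 0 0.06" --pt "0 0 0 0 0 0.08"

```text
clock: 13.3
tool_pos: [0.4741, -0.1683, 0.0945]
orientation: [180.0, 0.0, 145.0]
force: [-1.3, 0.9, 6.0]
opening: 0.0179
gripper_force: 30.1
```

```bash
python3 s.py
```

```text
13.3 [ 0.4741 -0.1683  0.0945] [-1.3359  0.8551  5.961 ] [0.3744 0.3488 0.4461] [179.9791   0.0336 144.9958] -0.1919324090704322 -127.87717746367306
```

carry_out --pt "0 0 0 0 0 0.02" --pt "0 0 0 0 0 0.04" --pt "0 0 0 0 0 0.06"

```text
clock: 13.68
tool_pos: [0.4741, -0.1683, 0.0945]
orientation: [180.0, 0.0, 141.6]
force: [-1.7, 0.9, 5.1]
opening: 0.0179
gripper_force: 30.1
```

```bash
python3 s.py
```

```text
13.675 [ 0.4741 -0.1683  0.0945] [-1.7191  0.8897  5.059 ] [0.4118 0.3326 0.5052] [179.9762   0.0369 141.5605] -0.2195703238248825 -131.3145590560269
```

carry_out --pt "0 0 0 0 0 0.02" --pt "0 0 0 0 0 0.04" --pt "0 0 0 0 0 0.06"

```text
clock: 14.05
tool_pos: [0.4741, -0.1683, 0.0945]
orientation: [180.0, 0.0, 138.1]
force: [-0.7, 1.4, 4.9]
opening: 0.0174
gripper_force: 30.2
```

```bash
python3 s.py
```

```text
14.05 [ 0.4741 -0.1683  0.0945] [-0.6741  1.4371  4.9396] [0.395  0.2339 0.5009] [179.971    0.0374 138.117 ] -0.24727066978812218 -134.75538275428116
```

carry_out --pt "0 0 0 0 0 0.02" --pt "0 0 0 0 0 0.04" --pt "0 0 0 0 0 0.06"

```text
clock: 14.42
tool_pos: [0.4741, -0.1683, 0.0944]
orientation: [180.0, 0.0, 134.7]
force: [-0.7, 0.7, 5.2]
opening: 0.0183
gripper_force: 30.2
```

```bash
python3 s.py
```

```text
14.425 [ 0.4741 -0.1683  0.0944] [-0.7326  0.6771  5.1555] [0.4309 0.2051 0.583 ] [179.9698   0.0355 134.6805] -0.2836446091532707 -138.1954834229556
```

carry_out --pt "0 0 0 0 0 0.02" --pt "0 0 0 0 0 0.04" --pt "0 0 0 0 0 0.05"

```text
clock: 14.8
tool_pos: [0.4742, -0.1683, 0.0945]
orientation: [180.0, 0.0, 131.8]
force: [-0.7, 1.9, 5.0]
opening: 0.0178
gripper_force: 30.2
```

```bash
python3 s.py
```

```text
14.8 [ 0.4742 -0.1683  0.0945] [-0.6655  1.8619  5.0135] [0.5313 0.1126 0.5498] [179.9661   0.036  131.8283] -0.503732543438673 -141.04721797005743
```

carry_out --pt "0 0 0 0 0 0.02" --pt "0 0 0 0 0 0.04" --pt "0 0 0 0 0 0.05"

```text
clock: 15.18
tool_pos: [0.4741, -0.1683, 0.0944]
orientation: [180.0, 0.0, 129.0]
force: [-0.3, 1.1, 5.5]
opening: 0.0178
gripper_force: 30.2
```

```bash
python3 s.py
```

```text
15.175 [ 0.4741 -0.1683  0.0944] [-0.3498  1.1355  5.5348] [0.4685 0.2027 0.5375] [179.9685   0.029  128.9572] -0.4581291787326336 -143.91348399446895
```

carry_out --pt "0 0 0 0 0 0.02" --pt "0 0 0 0 0 0.04" --pt "0 0 0 0 0 0.05"

```text
clock: 15.55
tool_pos: [0.4739, -0.1684, 0.0945]
orientation: [180.0, 0.0, 126.1]
force: [-0.9, 0.5, 6.4]
opening: 0.0179
gripper_force: 30.1
```

```bash
python3 s.py
```

```text
15.55 [ 0.4739 -0.1684  0.0945] [-0.8721  0.5317  6.4291] [0.2833 0.4352 0.3463] [179.9806   0.0197 126.073 ] -0.2748052217066288 -146.79198487358508
```

carry_out --pt "0 0 0 0 0 0"

```text
clock: 15.68
tool_pos: [0.4739, -0.1684, 0.0944]
orientation: [180.0, 0.0, 126.1]
force: [-2.0, 1.2, 6.0]
opening: 0.018
gripper_force: 30.1
```

```bash
python3 s.py
```

```text
15.675 [ 0.4739 -0.1684  0.0944] [-1.9886  1.2116  5.9902] [0.2662 0.4047 0.3822] [179.9871   0.0174 126.0909] -0.4014620929956436 -146.77360462731295
```

carry_out --pt "0 0 0 0 0 0.01" --pt "0 0 0 0 0 0.02" --pt "0 0 0 0 0 0.02"

```text
clock: 16.05
tool_pos: [0.4738, -0.1685, 0.0944]
orientation: [180.0, 0.0, 124.9]
force: [-1.5, 0.4, 6.9]
opening: 0.0178
gripper_force: 30.0
```

```bash
python3 s.py
```

```text
16.05 [ 0.4738 -0.1685  0.0944] [-1.498   0.3956  6.8506] [0.1497 0.5279 0.1944] [179.9943   0.011  124.9322] -0.30812700279057026 -147.9284268803967
```

The torque fell to about a quarter (0.19 N m), so the driver has clicked. I'll turn back just enough to relieve it, then lift off.

carry_out --pt "0 0 0 0 0 -0.03" --pt "0 0 0 0 0 -0.07" --pt "0 0 0 0 0 -0.11" --pt "0 0 0 0 0 -0.15" --pt "0 0 0 0 0 -0.15"

```text
clock: 16.68
tool_pos: [0.4742, -0.1683, 0.0945]
orientation: [179.9, 0.0, 133.5]
force: [0.3, 1.9, 4.8]
opening: 0.0178
gripper_force: 30.0
```

```bash
python3 s.py
```

```text
16.675 [ 0.4742 -0.1683  0.0945] [0.3    1.8623 4.8193] [0.4794 0.1239 0.0775] [179.9457   0.0345 133.5435] 0.20440060179680586 -139.30776086662362
```

carry_out --pt "0 0 -0.002 0 0 0" --pt "0 0 -0.005 0 0 0" --pt "0 0 -0.009 0 0 0" --pt "0 0 -0.013 0 0 0" --pt "0 0 -0.018 0 0 0" --pt "0 0 -0.04 0 0 0" --pt "0 0 -0.084 0 0 0" --pt "0 0 -0.084 0 0 0"

```text
clock: 17.68
tool_pos: [0.4757, -0.1688, 0.1821]
orientation: [179.8, 0.3, 133.6]
force: [0.8, -0.1, -4.3]
opening: 0.0176
gripper_force: 30.0
```

```bash
python3 s.py; python3 - <<'E'
from h import *
print(delta([.4886,.0665,.1785],[180,0,170]))
s=viewer.snapshot("scene"); w=viewer.snapshot("wrist")
cv2.imwrite("pics/c4.png",np.hstack([cv2.resize(s[130:260,230:350,::-1],None,fx=3.6,fy=3.6),cv2.resize(w[160:340,240:400,::-1],None,fx=2.2,fy=2.6)]))
E
```

```text
17.675 [ 0.4757 -0.1688  0.1821] [ 0.8162 -0.1183 -4.3413] [-0.053  -0.0291 -0.0191] [179.7567   0.2937 133.6042] 0.0027641482301987708 -139.28345711627648
(array([0.1615, 0.1716, 0.0035]), array([ 0.0025,  0.0063, -0.6352]))
```

View pics/c4.png

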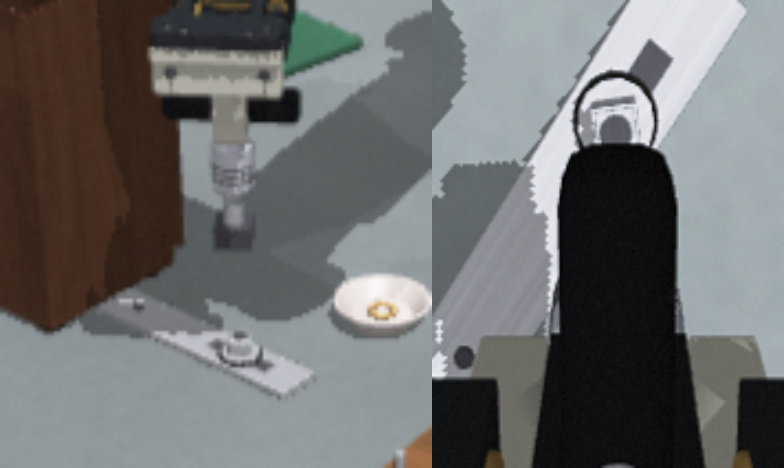

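The bolt head stands free and the driver hangs upright, 0.095 m up. I'll carry it back to the stand.

carry_out --pt "0.035 0.037 0 0 0 -0.15" --pt "0.073 0.078 0 0 0 -0.31" --pt "0.111 0.12 0 0 0 -0.47" --pt "0.145 0.156 0 0 0 -0.62" --pt "0.1585 0.1705 0 0 0 -0.635" --pt "0.1585 0.1705 0 0 0 -0.635" --pt "0.1585 0.1705 0.02 0 0 -0.635" --pt "0.1585 0.1705 0.02 0 0 -0.635"

```text
clock: 18.77
tool_pos: [0.4864, 0.0623, 0.1566]
orientation: [-179.9, -0.2, 169.8]
force: [-0.4, -0.8, -2.3]
opening: 0.0174
gripper_force: 30.0
```

```bash
python3 s.py; python3 - <<'E'
from h import *
s=viewer.snapshot("scene"); w=viewer.snapshot("wrist")
cv2.imwrite("pics/c5.png",np.hstack([cv2.resize(s[180:300,310:420,::-1],None,fx=3.6,fy=3.8),cv2.resize(w[100:340,200:440,::-1],None,fx=1.65,fy=1.9)]))
E
```

```text
18.775 [0.4864 0.0623 0.1566] [-0.3724 -0.802  -2.347 ] [-0.0595  0.0185  0.0251] [-179.8584   -0.2055  169.8333] -0.002789418140309863 -130.45901849686297
```

View pics/c5.png

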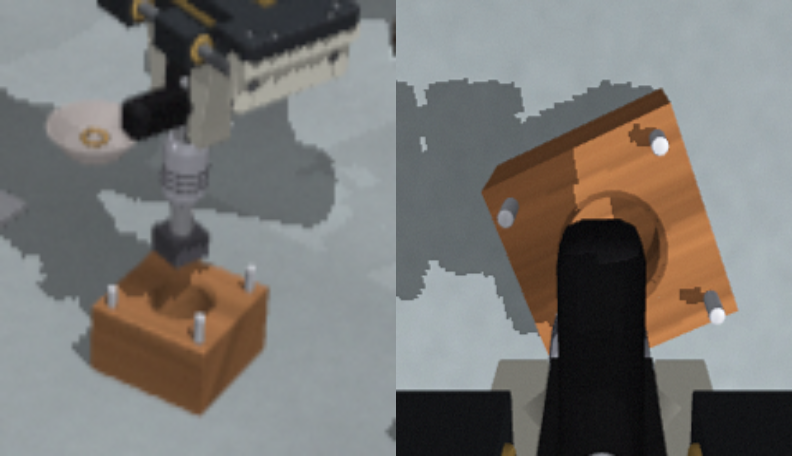

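The socket is above the hole but looks a few mm off to the left of it in the wrist image (bar at x = 601, hole centre around 610–617). I'll quantify that.

```bash
python3 - <<'E'
from h import *
from scipy.optimize import least_squares
T=np.diag([1,1,-1,1.]).astype(float)  # tool frame, z down: build pose at commanded height
T=np.eye(4);T[:3,:3]=R.from_euler("xyz",[180,0,0],degrees=True).as_matrix();T[2,3]=.158
f=lambda x,y,z:ray("wrist",(200+(x-396)/1.65,100+y/1.9),z,T)*[1,-1,1]
C=[f(*p,.045) for p in [(483,192),(670,103),(737,308)]]
print(C,np.linalg.norm(C[0]-C[1]),np.linalg.norm(C[1]-C[2]),"centre(tool xy)",(C[0]+C[2])/2)
P=np.array([f(*p,.045) for p in [(620,191),(667,250),(650,210),(660,282),(588,200)]])
r=least_squares(lambda c:np.hypot(P[:,0]-c[0],P[:,1]-c[1])-.0225,[0,0]);print(r.x,r.fun)
# same for the first view (Td, yaw -176): 
T[2,3]=.2015;g=lambda x,y,z:ray("wrist",(120+x,60+y),z,T)*[1,-1,1]
print("Td centre",np.mean([g(*p,.045) for p in [(150,103),(253,88),(264,190),(165,204)]],0),"disc",g(206.5,181.5,.124))
E
```

```text
[array([ 0.0189, -0.047 ,  0.045 ]), array([0.0493, 0.0261, 0.045 ]), array([-0.024 ,  0.0562,  0.045 ])] 0.07922390856438279 0.07921020923108231 centre(tool xy) [-0.0026  0.0046  0.045 ]
[-0.0037  0.0041] [ 0.0007 -0.     -0.0003 -0.0001 -0.0005]
Td centre [0.0027 0.0026 0.045 ] disc [0.0032 0.0011 0.124 ]
```

carry_out --pt "-0.003 0.0042 0 0 0 0" --pt "-0.003 0.0042 0.01 0 0 0" --pt "-0.003 0.0042 0.022 0 0 0" --pt "-0.003 0.0042 0.028 0 0 0" --pt "-0.003 0.0042 0.032 0 0 0" --pt "-0.003 0.0042 0.036 0 0 0" --pt "-0.003 0.0042 0.04 0 0 0" --pt "-0.003 0.0042 0.04 0 0 0"

```text
clock: 19.88
tool_pos: [0.4915, 0.0675, 0.118]
orientation: [-180.0, -0.0, 170.0]
force: [-0.0, -0.7, -1.9]
opening: 0.0179
gripper_force: 30.0
```

```bash
python3 s.py
```

```text
19.875 [0.4915 0.0675 0.118 ] [-0.001  -0.672  -1.8782] [-0.0467 -0.03    0.001 ] [-179.9863   -0.0191  169.961 ] -4.203730782137427e-05 -130.6001574213097
```

carry_out --pt "0 0 0.006 0 0 0" --pt "0 0 0.012 0 0 0" --pt "0 0 0.017 0 0 0" --pt "0 0 0.021 0 0 0" --pt "0 0 0.0235 0 0 0" --pt "0 0 0.0235 0 0 0"

```text
clock: 20.62
tool_pos: [0.4916, 0.0675, 0.0946]
orientation: [-180.0, -0.0, 170.0]
force: [-0.8, -0.4, -2.8]
opening: 0.0177
gripper_force: 30.0
```

```bash
python3 s.py
```

```text
20.625 [0.4916 0.0675 0.0946] [-0.787  -0.3982 -2.7561] [-0.0542 -0.0173  0.0055] [-179.9888   -0.0124  169.963 ] -8.168846079570358e-06 -130.6013098195274
```

carry_out --pt "0 0 0.0007 0 0 0" --pt "0 0 0.0014 0 0 0" --pt "0 0 0.0014 0 0 0"

```text
clock: 21.0
tool_pos: [0.4919, 0.0676, 0.0937]
orientation: [180.0, 0.0, 170.0]
force: [-0.0, -0.5, 1.0]
opening: 0.0178
gripper_force: 30.0
```

The driver is on the floor of the hole (light contact, same height as at pick-up). Releasing.

carry_out --pt "0 0 0 0 0 0" --pt "0 0 0 0 0 0" --pt "0 0 0 0 0 0" --pt "0 0 0 0 0 0" --pt "0 0 0 0 0 0" --pt "0 0 0 0 0 0" --grip 0.2

```text
clock: 21.75
tool_pos: [0.4916, 0.0676, 0.0934]
orientation: [180.0, 0.0, 170.0]
force: [0.4, -0.2, 1.1]
opening: 0.0529
gripper_force: 0.0
```

carry_out --pt "0 0 -0.01 0 0 0" --pt "0 0 -0.025 0 0 0" --pt "0 0 -0.05 0 0 0" --pt "0 0 -0.09 0 0 0" --pt "0 0 -0.14 0 0 0" --pt "0 0 -0.18 0 0 0" --pt "0 0 -0.18 0 0 0" --pt "0 0 -0.18 0 0 0"

```text
clock: 22.75
tool_pos: [0.4913, 0.0675, 0.2737]
orientation: [180.0, 0.0, 170.0]
force: [-0.7, -0.7, -0.4]
opening: 0.053
gripper_force: 0.0
```

```bash
python3 - <<'E'
from h import *
o=telemetry.get_obs();print(o['clock'],o['tool_pos'],o['opening'])
t=viewer.snapshot("top");s=viewer.snapshot("scene")
cv2.imwrite("pics/f.png",np.hstack([cv2.resize(t[150:360,110:430,::-1],(400,400)),cv2.resize(s[180:330,230:480,::-1],(400,400))]))
E
```

```text
22.75 [0.4913 0.0675 0.2737] 0.05295746151405753
```

View pics/f.png

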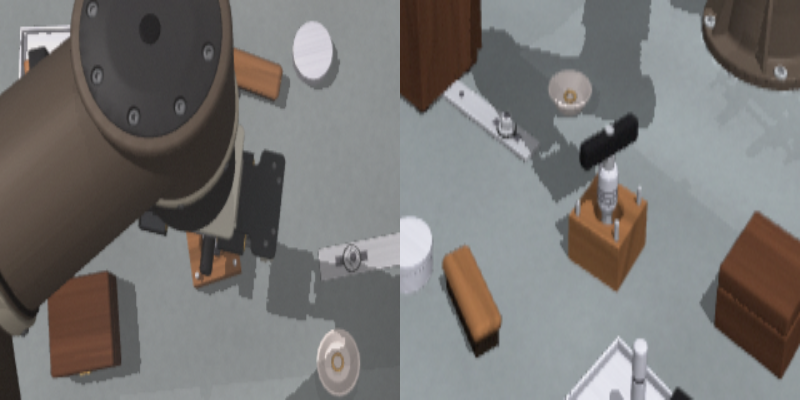

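The driver stands upright and fully down in its hole, and everything else in view is undisturbed. Handing in.

```bash
python3 -c "
from plant import workorder
print(workorder.close_job())"
```

```text
the job is handed in; nothing more can be done
None
```

I tightened the bolt until the driver clicked (torque fell from about 0.58 to 0.19 N m), put the driver back fully down in its stand, saw nothing else moved in the last views (part of the tray was hidden), and handed the job in at about 23 s; no verdict came back.

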